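# Set the tap on the coil test set and switch on

## Robot

A 7-joint arm with a two-finger parallel gripper is mounted at the origin on a cart in front of the work surface, level with it; the furniture and walls round the work are solid. World frame = base frame: x ahead of the robot, y to its left, z up, the work surface at z = 0. Lengths are in m, angles in rad, forces in N, time in s.
With the tool pointing down it reaches from about 0.425 to 1.025 m from the base axis. Payload 9.4 kg.
Tool frame: the origin (TCP) lies at the very end of the fingers, on their centre line; the grasp point (between the pads) lies 19 mm behind it; z points along the fingers, y is the line along which they close (so a half turn about z gives the same grasp; the last joint's range is limited). The gripper opens to 85 mm and grips with 20 to 120 N. Pads are 22 mm wide; open, the fingers measure 114 mm over their backs; the gripper's body (76 mm by 85 mm) begins 54 mm behind the grasp point. The pads swing forward as they close: fully open they stand 13 mm farther back than shut.
Start: joints at [1.024, 0.599, -0.003, 1.599, 0.002, 0.943, -0.08], TCP at [0.328, -0.646, 0.231] pointing down, gripper open.
Joint ranges: [-2.57, 2.57], [-0.35, 1.97], [-1.29, 1.29], [0.11, 2.56], [-1.05, 4.19], [0.11, 1.86], [-2.63, 2.63]. Speed limits (rad/s): [2.22, 2.22, 3.01, 3.01, 3.14, 3.14, 3.14].

## Interface

Orientations are given as a unit quaternion [x, y, z, w].
In Python, from workcell import env gives the robot as it stands.
- The arm moves only by the shell command python3 drive.py 'ROWS' [OPENING] [FORCE]. ROWS is rows parted by semicolons, their numbers by spaces, 1 to 5 of them, each of 6 numbers: dx, dy, dz in m, then a rotation vector rx, ry, rz in rad; each row shifts and turns the commanded pose from where the row before left it, along the tool's axes as they then stand; what a row does not reach is not made up. A row lasts 1/12 s, in which the tool goes at most 0.0417 m and 0.125 rad, less where a joint would pass 70% of its speed; a pose out of reach is approached as far as the arm can. OPENING is the opening from 0.0 (shut) to 1.0 (fully open), set as the command begins (- or left out keeps the last). The fingers move at their own pace and stop on an object; FORCE is the grip in N (left out, the last holds). Time passes only in rows, so rows that do not move let the fingers close. It prints the time, the measured TCP pose, the force, the opening and the grip force at its end.
- env.sense(): the state, without advancing time (a new reading comes with each control period).
- env.snapshot(name): name is "scene" or "top" or "wrist"; returns a dict with "frame" (384x512x3 uint8, red, green, blue), "fx", "fy", "cx", "cy" (pixels), "dist" ([k1, k2, p1, p2, k3] as OpenCV has them; the pictures are not rectified), "position" and "orientation" of the camera in the world. Camera axes: x right, y down, z forward; pixel columns grow to the right and rows downward; lengths in m; the calibration is good to about 2 mm. A picture is of the moment at which its call begins. There is no depth.
- env.hand_in(): hands the job in; it is judged then, once.
The state is a dict: "t": time; "q": joint angles; "qvel": joint speeds; "effort": joint torques, N m; "position": TCP position; "tool_rot": TCP orientation; "contact_force": force on the tool from outside, world axes, zero at the start; "torque": the same for the moment, N m; "width": opening from 0.0 (shut) to 1.0 (fully open); "gripper_force": force on a finger pad.
Only numpy, scipy, OpenCV 4.12 (cv2) and the standard library are available. Lean on these libraries where they do the work, as an engineer would, in place of code of your own. Each camera call takes 0.05 s, during which the arm holds its last target. There are 200 camera calls.

## Task

The coil on top of the grey test set is to be tested on tap five. With the load switch still off, turn the tap selector to the fifth click clockwise from its anticlockwise end stop (the stop itself is zero) and let it rest there, then throw the load switch fully over to on (away from the robot). Never put the load on while the selector is on another tap, and do not disturb the coil on top.

Things in the scene. Friction and masses are not known exactly. Their poses are not given: they have to be found in the camera images.
- test_set: grey steel box, 200 mm deep (x), 300 wide (y), fixed; flat aluminium panel 90 mm above the bench. Origin under its centre, on the bench; x to its rear, y to its left. On the panel (mm): selector axis x -30, y 45; load switch pivot x -35, y -95, z 96; two posts 31 tall, 21 wide at x -60 and -15, y 130; meter 66 x 92 x 9 at x 55, y -75. Low carrying handles stick out 21 at both ends
- selector (a joint): tap selector, rad, grows clockwise seen from above. 0 = tap zero, against the anticlockwise end stop (0.07 before it); a click every 0.5236 to tap 8; tap five is 2.618. A sprung ball pulls it into the nearest tap and holds it (about 0.14 N m to pass). Nose points to the box's rear (+x) at tap 4. Nine ticks mark the taps: a long thick bar for tap 0, then ticks with dots growing to tap 8
- selector_grip (a point): point on the selector's vertical axis, 24 mm above the panel, mid-height in the black bar handle to be gripped; x points along the bar to its pointed nose, z up. Bar 16 mm wide, 64 long (26 tail, 38 nose), flat sided, 8 to 38 mm above the panel, on a disc of 68 mm diameter, 8 mm high; a white line on its top runs to the nose
- selector_nose (a point): tip of the bar handle's pointed nose, 38 mm from the axis, 24 mm above the panel
- load_switch (a joint): load switch lever, rad: 0 = off, leaning 0.4 (23 degrees) to the front of the box (-x, robot side); 0.8 = on, leaning as far to the rear (+x). An over-centre spring snaps it to the side of upright (0.4) it is on; about 2 N near the tip pushes it over
- switch_tip (a point): top of the black ball, 19 mm diameter, on the end of the steel lever, 9 mm thick; 60 mm from the pivot. Off or on, the tip is 61 mm above the panel and 23 mm in front of or behind the pivot; upright, 66 mm above
- coil_on_set: the coil to be tested, a bobbin wrapped in blue tape, 44 mm diameter, 24 mm high, standing on the panel's rear left corner; origin at the centre of its underside. To be left alone

How it is judged:
On the way, in this order (a step that is already met when the one before it is completed fails the run):
1. the selector rests on tap five with the load switch off (value of joint selector between 2.47 and 2.77 rad and value of joint load_switch below 0.2 rad), for 0.3 s.
2. the load switch is on (value of joint load_switch above 0.68 rad), for 0.2 s.
At the end, for the whole second after the job is handed in: The selector rests on tap five (2.618 rad, within 0.15), the load switch is fully over to on (above 0.68 rad), and the coil still stands on the set within 30 mm of where it was (value of joint selector between 2.47 and 2.77 rad and value of joint load_switch above 0.68 rad and distance of coil_on_set from where it was at the start of the episode below 0.03 m and angle between coil_on_set's own z axis and vertical below 0.2 rad); the robot touches nothing.
It fails at once if the load switch is put on while the selector is not on tap five (value of joint load_switch above 0.5 rad and (value of joint selector below 2.42 rad or value of joint selector above 2.82 rad)).
It fails at once if the coil on top is knocked over or pushed away (distance of coil_on_set from where it was at the start of the episode above 0.03 m or angle between coil_on_set's own z axis and vertical above 0.3 rad).
It also fails if it takes over 70 s, if anything falls off the work surface, if the arm or the gripper's body presses on something with over 40 N, if the wrist force passes 120 N, or if a joint passes its speed limit or range.

## Working session

There is one attempt and no reset: what is moved stays moved. The work goes in short steps, Python scripts to look and compute and a shell command to move; the robot and the scene stay as the last step left them, time stands still between calls to the robot, and variables do not carry over. Pictures are saved under pics/ and viewed, at most 10 in all, crops included, and the job is handed in when it is done.

```bash
ls; mkdir -p pics; python3 - <<'E'
from workcell import env
import cv2
for n in ("scene","top"):
    s=env.snapshot(n); print(n,s["fx"],s["cx"],s["cy"],s["dist"],s["position"],s["orientation"])
    cv2.imwrite(f"pics/{n}0.png",s["frame"][:,:,::-1])
s=env.sense();print(s["t"],s["position"],s["tool_rot"])
E
```

```text
drive.py
pics
workcell.py
scene 377.4648247016234 253.38291012546188 193.43491667325375 [-0.02804133  0.          0.          0.          0.        ] [0.20850453 0.55599586 0.68610228] [-0.23689702  0.87852329 -0.4013952   0.10468294]
top 367.67915546025546 255.23669239869156 186.3194675732731 [-0.01496223  0.          0.          0.          0.        ] [ 0.45046646 -0.00655422  0.94985994] [ 0.71051885 -0.70206906  0.02059218 -0.04287138]
0.1 [ 0.32806099 -0.64606533  0.2305013 ] [ 9.72525218e-01  2.32796507e-01 -2.10892157e-04 -6.64553599e-04]
```

View pics/scene0.png

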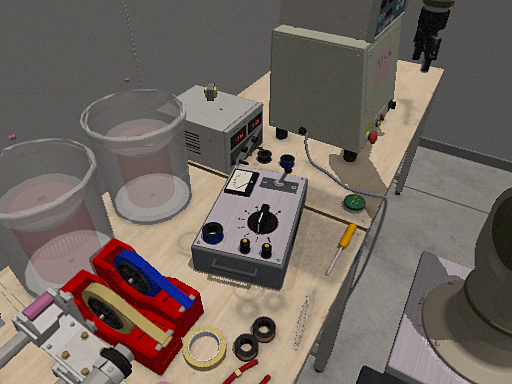

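View pics/top0.png

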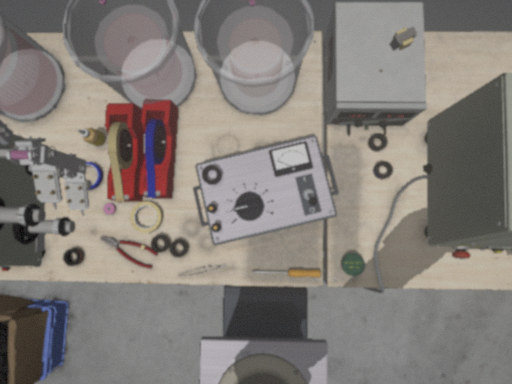

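The scene view shows the test set at about (250,225), its selector at (263,220) and the load switch at (285,178). In the top view the panel's corners are near (197,163), (316,136), (335,215) and (213,243). The selector is at (249,206), the switch at (309,196) and the coil at (212,174). A tall cabinet stands to the right, between the gripper and the set.

```bash
cat > h.py <<'E'
import numpy as np, cv2
from scipy.spatial.transform import Rotation as R
def ray(s,uv):
    K=np.array([[s["fx"],0,s["cx"]],[0,s["fy"],s["cy"]],[0,0,1]])
    p=cv2.undistortPoints(np.array(uv,float).reshape(-1,1,2),K,np.array(s["dist"])).reshape(-1,2)
    d=R.from_quat(s["orientation"]).apply(np.c_[p,np.ones(len(p))])
    return np.array(s["position"]),d/np.linalg.norm(d,axis=1)[:,None]
def plane(s,uv,z):
    o,d=ray(s,uv); return o+d*((z-o[2])/d[:,2])[:,None]
def tri(s1,u1,s2,u2):
    o1,d1=ray(s1,u1);o2,d2=ray(s2,u2);out=[]
    for a,b in zip(d1,d2):
        t=np.linalg.lstsq(np.c_[a,-b],o2-o1,rcond=None)[0]
        p,q=o1+a*t[0],o2+b*t[1]; out.append(np.r_[(p+q)/2,np.linalg.norm(p-q)])
    return np.array(out)
E
python3 - <<'E'
from workcell import env
from h import *
import pickle
t=env.snapshot("top");s=env.snapshot("scene");pickle.dump((t,s),open("v.pkl","wb"))
a=cv2.resize(t["frame"][125:255,185:345],None,fx=5,fy=5,interpolation=cv2.INTER_CUBIC)[:600]
b=cv2.resize(s["frame"][150:300,180:320],None,fx=4,fy=4,interpolation=cv2.INTER_CUBIC)
cv2.imwrite("pics/a.png",a[:600,:800,::-1]);cv2.imwrite("pics/b.png",b[:,:,::-1])
print(plane(t,[(197,163),(316,136),(335,215),(213,243),(249,206)],.09).round(3))
print("cabinet foot",plane(t,[(430,245),(430,130)],0).round(3),"high",plane(t,[(430,245)],.35).round(3))
E
```

```text
[[ 0.582  0.16   0.09 ]
 [ 0.649 -0.121  0.09 ]
 [ 0.463 -0.165  0.09 ]
 [ 0.394  0.118  0.09 ]
 [ 0.481  0.035  0.09 ]]
cabinet foot [[ 0.391 -0.421 -0.   ]
 [ 0.688 -0.429 -0.   ]] high [[ 0.413 -0.268  0.35 ]]
```

View pics/a.png

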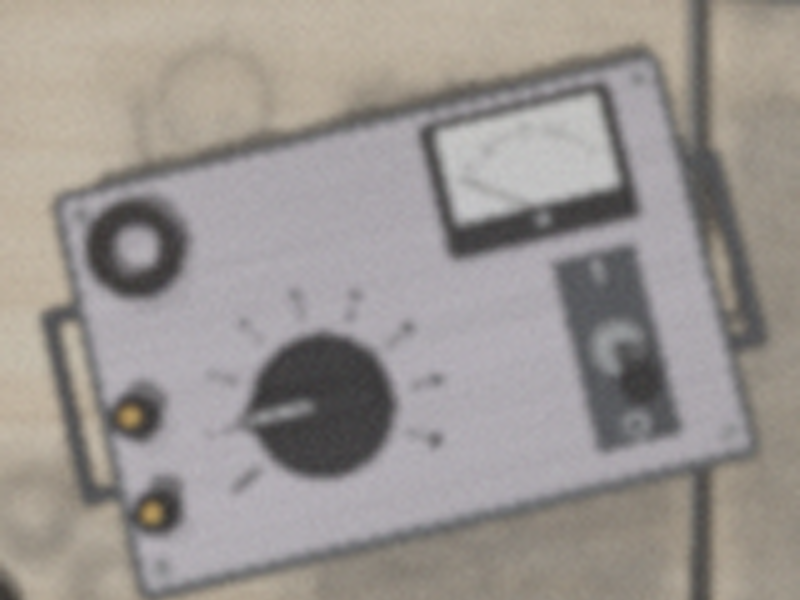

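View pics/b.png

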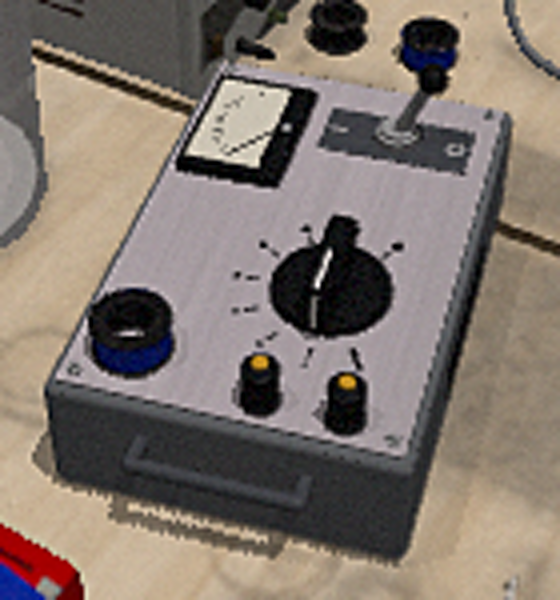

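In the top crop the panel corners are at (60,200), (652,50), (755,450) and (148,597), and the ball is at (637,385). The white line runs from (315,405) to the nose at (245,420), which is tick 1, next to the thick tap 0 bar at (245,480). In the scene crop the corners are at (47,383), (225,65), (510,115) and (410,462), the ball is at (432,78), and the lever leans to the front, so it is off.

```bash
python3 - <<'E'
from h import *
import pickle
t,s=pickle.load(open("v.pkl","rb"))
f=lambda P,k,o:(np.array(P,float)+.5)/k-.5+np.array(o)
T=f([(60,200),(652,50),(755,450),(148,597),(130,417),(157,512),(637,385),(315,405),(250,420)],5,(185,125))
S=f([(47,383),(225,65),(510,115),(410,462),(262,360),(347,380),(432,78),(333,247),(316,290)],4,(180,150))
X=tri(t,T,s,S)
for n,x in zip("RL RR FR FL postR postF ball lineAxis lineNose".split(),X): print(n,x.round(4))
c=X[:4,:2].mean(0); ex=(X[0]+X[1]-X[2]-X[3])[:2]; ey=(X[0]+X[3]-X[1]-X[2])[:2]
print(c,np.linalg.norm(ex)/2,np.linalg.norm(ey)/2,np.arctan2(ex[1],ex[0]),np.arctan2(-ey[0],ey[1]))
yaw=np.arctan2(ex[1]-ey[0],ex[0]+ey[1]);M=np.array([[np.cos(yaw),-np.sin(yaw)],[np.sin(yaw),np.cos(yaw)]])
print("yaw",yaw)
for n,p in dict(sel=(-.03,.045),piv=(-.035,-.095),ball=(-.058,-.095),post1=(-.015,.13),post2=(-.06,.13)).items(): print(n,(c+M@p).round(4))
# disc centre by dark mask in the top view, and coil
g=cv2.cvtColor(t["frame"],cv2.COLOR_RGB2GRAY);m=(g<75).astype(np.uint8)
n,l,st,ce=cv2.connectedComponentsWithStats(m)
for i in range(1,n):
    if st[i,4]>30 and 190<ce[i][0]<335 and 130<ce[i][1]<245: print(st[i],ce[i].round(1),plane(t,[ce[i]],.1).round(4))
E
```

```text
RL [0.5802 0.1631 0.0833 0.0026]
RR [ 0.652  -0.121   0.0816  0.0048]
FR [ 0.4637 -0.1677  0.0827  0.0005]
FL [0.3921 0.1155 0.086  0.0008]
postR [4.749e-01 1.207e-01 1.201e-01 4.000e-04]
postF [0.4326 0.108  0.1168 0.0013]
ball [ 0.4916 -0.1049  0.1428  0.0018]
lineAxis [4.81e-01 3.65e-02 1.26e-01 2.00e-04]
lineNose [0.4743 0.0661 0.1224 0.0009]
[ 0.5220062  -0.00254819] 0.19397354373856793 0.29255657827460296 0.24542693410883856 0.24761438566543992
yaw 0.2467422758622359
sel [0.4819 0.0338]
piv [ 0.5113 -0.1032]
ball [ 0.489  -0.1088]
post1 [0.4757 0.1199]
post2 [0.4321 0.1089]
[296 162  15   9  66] [303.3 166.4] [[ 0.5745 -0.0904  0.1   ]]
[203 166  18  18 135] [211.2 174.2] [[0.5542 0.1241 0.1   ]]
[275 168  17   7  66] [283.1 171.3] [[ 0.5625 -0.0435  0.1   ]]
[236 193  27  26 490] [249.8 205.6] [[0.482  0.0328 0.1   ]]
[309 196   8  10  56] [312.7 200.7] [[ 0.4949 -0.1121  0.1   ]]
```

The two views agree. The selector axis is at (0.4815, 0.034), box yaw is 0.247, the panel is at about z 0.085–0.09, and the bar top is at about 0.126. The selector is on tap 1, so it needs 4 clicks, or +2.094 rad about tool z. I'll slide along y, clear of the cabinet.

```bash
python3 drive.py '.0176 -.0347 0 0 0 0;.0176 -.0347 0 0 0 0;.0176 -.0347 0 0 0 0;.0176 -.0347 0 0 0 0;.0176 -.0347 0 0 0 0' 0.7; python3 drive.py '.0176 -.0347 0 0 0 0;.0176 -.0347 0 0 0 0;.0176 -.0347 0 0 0 0;.0176 -.0347 0 0 0 0;0 0 0 0 0 0'; python3 drive.py '0 0 0 0 0 -.12;0 0 0 0 0 -.12;0 0 0 0 0 -.12;0 0 0 0 0 -.12;0 0 0 0 0 -.12';  python3 drive.py '0 0 0 0 0 -.12;0 0 0 0 0 -.12;0 0 0 0 0 -.12;0 0 0 0 0 -.12;0 0 0 0 0 -.12'
```

```text
t: 0.62
position: [0.3277, -0.45, 0.2311]
tool_rot: [0.973, 0.233, -0.0, -0.0]
contact_force: [0.7, 0.5, -0.0]
width: 0.7
gripper_force: 0.0
t: 1.03
position: [0.3271, -0.2896, 0.2312]
tool_rot: [0.972, 0.236, -0.001, -0.002]
contact_force: [-1.0, 0.4, 0.2]
width: 0.7
gripper_force: 0.0
t: 1.45
position: [0.3281, -0.2963, 0.2314]
tool_rot: [0.859, 0.512, -0.0, 0.0]
contact_force: [-0.0, 0.2, -0.7]
width: 0.7
gripper_force: 0.0
t: 1.87
position: [0.328, -0.2964, 0.2313]
tool_rot: [0.669, 0.743, -0.0, 0.0]
contact_force: [-0.2, 0.3, 0.3]
width: 0.696
gripper_force: 0.0
```

```bash
cat >> h.py <<'E'
def rel(env,xyz,yang):
    """move to xyz in tool axes, and rz to bring tool y to world angle yang"""
    s=env.sense();r=R.from_quat(s["tool_rot"]);y=r.apply([0,1,0])
    d=r.inv().apply(np.array(xyz)-s["position"]); a=np.arctan2(y[1],y[0])
    print("t",s["t"],"pos",np.round(s["position"],4),"tool d",d.round(4),"y ang",round(a,4),"rz",round((a-yang+np.pi)%(2*np.pi)-np.pi,4),"z",r.apply([0,0,1]).round(3),"q7",round(s["q"][6],3),"w",s["width"])
E
python3 -c "
from workcell import env
from h import *
rel(env,[.4815,.034,.2],.247)"
```

```text
t 1.8667 pos [ 0.328  -0.2964  0.2313] tool d [0.3125 0.1872 0.0313] y ang 0.1048 rz -0.1422 z [-0. -0. -1.] q7 0.542 w 0.6964243221885672
```

```bash
python3 drive.py '0 0 0 0 0 -.071;0 0 0 0 0 -.071;0 .033 0 0 0 0;0 .033 0 0 0 0;0 .034 0 0 0 0'; python3 drive.py '.035 .0162 0 0 0 0;.035 .0162 0 0 0 0;.035 .0162 0 0 0 0;.035 .0162 0 0 0 0;.035 .0162 0 0 0 0'; python3 drive.py '.035 .0162 0.01 0 0 0;.035 .0162 .01 0 0 0;.0376 .0162 .01 0 0 0;0 0 0 0 0 0;0 0 0 0 0 0'; python3 - <<'E'
from workcell import env
from h import *
rel(env,[.4815,.034,.103],.247)
w=env.snapshot("wrist");cv2.imwrite("pics/w.png",w["frame"][:,:,::-1])
import pickle;pickle.dump(w,open("w.pkl","wb"))
K=np.array([[w["fx"],0,w["cx"]],[0,w["fy"],w["cy"]],[0,0,1]]);r=R.from_quat(w["orientation"]).inv()
P=r.apply(np.array([[.4815,.034,.128],[.4742,.064,.128]])-w["position"])
print(w["position"],cv2.projectPoints(P,np.zeros(3),np.zeros(3),K,np.array(w["dist"]))[0].reshape(-1,2))
E
```

```text
t: 2.28
position: [0.4258, -0.2727, 0.2315]
tool_rot: [0.618, 0.786, -0.0, 0.0]
contact_force: [-0.3, 0.9, 0.0]
width: 0.699
gripper_force: 0.0
t: 2.7
position: [0.4621, -0.0815, 0.2313]
tool_rot: [0.617, 0.787, -0.0, 0.0]
contact_force: [0.3, -0.6, 0.2]
width: 0.695
gripper_force: 0.0
t: 3.12
position: [0.4835, 0.0353, 0.2009]
tool_rot: [0.615, 0.789, 0.0, -0.001]
contact_force: [-0.5, -0.1, 0.1]
width: 0.697
gripper_force: 0.0
t 3.1167 pos [0.4835 0.0353 0.2009] tool d [-0.0009 -0.0022  0.0979] y ang 0.2468 rz -0.0002 z [-0.001  0.001 -1.   ] q7 -0.217 w 0.6970918172713869
[0.46630147 0.10081519 0.34326654] [[251.77140386 200.27968943]
 [252.00140258 159.89412474]]
```

View pics/w.png

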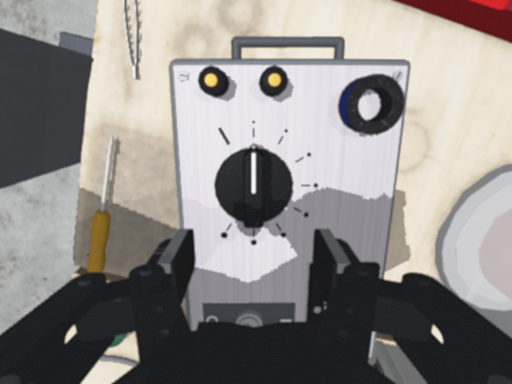

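In the wrist picture the white line runs from (253,151) to (254,192) and points at tick 1. The thick tap 0 bar is at (224,136) and the disc centre is near (254,186). I'll cast these to their planes to check the axis.

```bash
python3 - <<'E'
from h import *
import pickle
w=pickle.load(open("w.pkl","rb"));t,s=pickle.load(open("v.pkl","rb"))
print("line",plane(w,[(253.5,151),(254,192)],.128).round(4),"disc",plane(w,[(254,186)],.098).round(4),"posts",plane(w,[(211,80),(274,80)],.121).round(4))
# height of posts and disc from wrist+top
f=lambda P:(np.array(P,float)+.5)/5-.5+np.array((185,125))
print(tri(w,[(274,80),(211,80),(254,192)],t,f([(130,417),(157,512),(315,405)])).round(4))
E
```

```text
line [[0.4737 0.0706 0.128 ]
 [0.4815 0.0407 0.128 ]] disc [[0.4824 0.0375 0.098 ]] posts [[0.4327 0.111  0.121 ]
 [0.4757 0.1218 0.121 ]]
[[0.4758 0.1233 0.1031 0.0013]
 [0.4309 0.1107 0.1042 0.0028]
 [0.4819 0.0371 0.1152 0.0011]]
```

```bash
python3 drive.py '0 0 .03 0 0 0;0 0 .03 0 0 0;0 0 .02 0 0 0;0 0 .01 0 0 0;0 0 0 0 0 0'; python3 drive.py '0 0 .003 0 0 0;0 0 0 0 0 0;0 0 0 0 0 0;0 0 0 0 0 0'; python3 -c "
from workcell import env
from h import *
rel(env,[.4818,.0355,.104],.247);print(env.sense()['contact_force'])"
```

```text
t: 3.58
position: [0.4823, 0.0303, 0.1096]
tool_rot: [0.618, 0.786, -0.002, -0.001]
contact_force: [0.7, -0.6, -0.2]
width: 0.701
gripper_force: 0.0
t: 3.92
position: [0.4839, 0.0321, 0.1092]
tool_rot: [0.617, 0.787, 0.0, 0.001]
contact_force: [-0.2, -0.5, -0.8]
width: 0.702
gripper_force: 0.0
t 3.9167 pos [0.4839 0.0321 0.1092] tool d [ 0.0038 -0.0013  0.0052] y ang 0.2402 rz -0.0068 z [ 0.001  0.    -1.   ] q7 -0.34 w 0.7023782934828924
[-0.20224466 -0.46535598 -0.81259732]
```

```bash
python3 drive.py '.0035 -.0013 .005 0 0 -.006;0 0 0 0 0 0;0 0 0 0 0 0'; python3 drive.py '0 0 0 0 0 0;0 0 0 0 0 0;0 0 0 0 0 0;0 0 0 0 0 0;0 0 0 0 0 0' 0 40;python3 drive.py '0 0 0 0 0 0;0 0 0 0 0 0;0 0 0 0 0 0'; python3 -c "
from workcell import env
from h import *
rel(env,[.4818,.0355,.104],.247)"
```

```text
t: 4.17
position: [0.4812, 0.0358, 0.1034]
tool_rot: [0.614, 0.789, -0.0, -0.0]
contact_force: [1.0, 0.0, 0.5]
width: 0.703
gripper_force: 0.0
t: 4.58
position: [0.483, 0.036, 0.1037]
tool_rot: [0.615, 0.789, 0.001, 0.001]
contact_force: [5.0, 0.6, 0.2]
width: 0.175
gripper_force: 43.8
t: 4.83
position: [0.4829, 0.036, 0.1037]
tool_rot: [0.615, 0.789, 0.001, 0.001]
contact_force: [5.8, 1.0, 0.5]
width: 0.178
gripper_force: 43.8
t 4.8333 pos [0.4829 0.036  0.1037] tool d [-0.0002 -0.0012 -0.0003] y ang 0.247 rz 0.0 z [ 0.003  0.001 -1.   ] q7 -0.35 w 0.17787175158817845
```

The gripper holds the bar at about 15 mm width with little side force. Turning clockwise.

```bash
Z='0 0 0 0 0 .1'; python3 drive.py '0 0 0 0 0 .1;0 0 0 0 0 .1;0 0 0 0 0 .1;0 0 0 0 0 .1;0 0 0 0 0 .1'; python3 drive.py '0 0 0 0 0 .1;0 0 0 0 0 .1;0 0 0 0 0 .1;0 0 0 0 0 .1;0 0 0 0 0 .1'; python3 -c "
from workcell import env
from h import *
rel(env,[.4818,.0355,.104],-1.847)"
```

```text
t: 5.25
position: [0.4828, 0.036, 0.1037]
tool_rot: [0.792, 0.61, 0.001, 0.0]
contact_force: [3.8, 1.2, 0.8]
width: 0.179
gripper_force: 43.8
t: 5.67
position: [0.4827, 0.0361, 0.1037]
tool_rot: [0.918, 0.395, 0.001, 0.0]
contact_force: [4.0, 1.2, 1.2]
width: 0.181
gripper_force: 43.9
t 5.6667 pos [0.4827 0.0361 0.1037] tool d [-0.0011 -0.0002 -0.0003] y ang -0.7576 rz 1.0894 z [ 0.002  0.001 -1.   ] q7 -0.997 w 0.1811936548381322
```

```bash
python3 drive.py '0 0 0 0 0 .1;0 0 0 0 0 .1;0 0 0 0 0 .1;0 0 0 0 0 .1;0 0 0 0 0 .1'; python3 drive.py '0 0 0 0 0 .1;0 0 0 0 0 .1;0 0 0 0 0 .1;0 0 0 0 0 .1;0 0 0 0 0 .1'; python3 drive.py '0 0 0 0 0 .09;0 0 0 0 0 0;0 0 0 0 0 0'; python3 -c "
from workcell import env
from h import *
rel(env,[.4818,.0355,.104],-1.847);print(env.sense()['q'].round(2) if hasattr(env.sense()['q'],'round') else env.sense()['q'])"
```

```text
t: 6.08
position: [0.4826, 0.0363, 0.1037]
tool_rot: [0.988, 0.156, 0.001, -0.0]
contact_force: [3.9, 3.0, 1.1]
width: 0.18
gripper_force: 43.9
t: 6.5
position: [0.4826, 0.0365, 0.1037]
tool_rot: [0.996, -0.093, 0.001, -0.001]
contact_force: [3.1, 3.4, 1.0]
width: 0.178
gripper_force: 43.9
t: 6.75
position: [0.4826, 0.0364, 0.1037]
tool_rot: [0.991, -0.134, 0.001, -0.0]
contact_force: [4.7, 4.3, 1.2]
width: 0.178
gripper_force: 44.1
t 6.75 pos [0.4826 0.0364 0.1037] tool d [-0.0005  0.0011 -0.0003] y ang -1.8397 rz 0.0073 z [ 0.002  0.001 -1.   ] q7 -1.66 w 0.17752354300285916
[-0.37  0.54  0.25  2.27 -0.36  0.37 -1.66]
```

Release, lift, and check the selector from the wrist and top cameras.

```bash
python3 drive.py '0 0 0 0 0 0;0 0 0 0 0 0;0 0 0 0 0 0;0 0 0 0 0 0;0 0 0 0 0 0' 0.7; python3 drive.py '0 0 -.02 0 0 0;0 0 -.03 0 0 0;0 0 -.035 0 0 0;0 0 -.035 0 0 0;0 0 0 0 0 0'; python3 - <<'E'
from workcell import env
from h import *
w=env.snapshot("wrist");t=env.snapshot("top")["frame"][125:255,185:345]
f=np.zeros((384,1000,3),np.uint8);a=w["frame"];b=cv2.resize(t,(473,384))
i=np.hstack([a,b]);i=cv2.resize(i,(800,312));cv2.imwrite("pics/c.png",i[:,:,::-1])
rel(env,[.489,-.1088,.2],.247)
E
```

```text
t: 7.17
position: [0.4809, 0.0353, 0.1033]
tool_rot: [0.991, -0.136, -0.0, 0.0]
contact_force: [0.5, -0.7, -0.2]
width: 0.7
gripper_force: 0.0
t: 7.58
position: [0.4836, 0.0352, 0.2285]
tool_rot: [0.991, -0.136, 0.003, -0.001]
contact_force: [1.0, -0.3, 0.2]
width: 0.698
gripper_force: 0.0
t 7.6833 pos [0.4818 0.0358 0.2246] tool d [0.0457 0.1374 0.0244] y ang -1.8423 rz -2.0893 z [ 0.003  0.001 -1.   ] q7 -1.782 w 0.701929212847681
```

View pics/c.png

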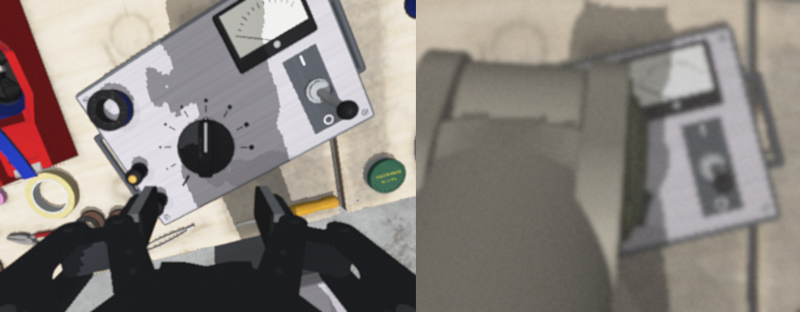

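The wrist part shows the white line at (206,122–150) pointing at the sixth tick, (206,100). The tap 0 bar is at (185,183), and three dotted ticks remain clockwise at (229,107), (246,125) and (251,148), so it is on tap five. The coil is in place and the lever still leans to the front (off). Next I'll shut the fingers, turn them square to the box and place them in front of the lever.

```bash
python3 drive.py '0 0 0 0 0 -.104;0 0 0 0 0 -.104;0 0 0 0 0 -.104;0 0 0 0 0 -.104;0 0 0 0 0 -.102' 0; python3 drive.py '0 0 0 0 0 0;0 0 0 0 0 0;0 0 0 0 0 0'; python3 -c "
from workcell import env
from h import *
rel(env,[.4483,-.118,.130],-1.324)"
```

```text
t: 8.1
position: [0.4804, 0.0355, 0.222]
tool_rot: [0.992, 0.125, -0.001, 0.0]
contact_force: [0.4, -0.7, 0.6]
width: 0.008
gripper_force: 0.0
t: 8.35
position: [0.481, 0.0354, 0.2227]
tool_rot: [0.993, 0.121, -0.001, 0.0]
contact_force: [1.0, 0.0, -0.3]
width: 0.001
gripper_force: 0.0
t 8.35 pos [0.481  0.0354 0.2227] tool d [-0.0684  0.1411  0.0928] y ang -1.3285 rz -0.0045 z [-0.001 -0.    -1.   ] q7 -1.36 w 0.001145916173381323
```

```bash
python3 drive.py '-.017 .035 0 0 0 0;-.017 .035 0 0 0 0;-.017 .035 0 0 0 0;-.0174 .036 0 0 0 -.004;0 0 0 0 0 0'; python3 drive.py '0 0 .03 0 0 0;0 0 .03 0 0 0;0 0 .03 0 0 0;0 0 .003 0 0 0;0 0 0 0 0 0';  python3 - <<'E'
from workcell import env
from h import *
rel(env,[.5085,-.1032,.130],-1.324)
s=env.snapshot("scene")["frame"][140:260,200:360]
cv2.imwrite("pics/d.png",cv2.resize(s,None,fx=4,fy=4)[:,:,::-1])
E
```

```text
t: 8.77
position: [0.4471, -0.125, 0.2235]
tool_rot: [0.993, 0.119, -0.0, 0.001]
contact_force: [-0.1, -0.4, -0.3]
width: -0.001
gripper_force: 0.0
t: 9.18
position: [0.4483, -0.1176, 0.1292]
tool_rot: [0.992, 0.124, -0.002, -0.0]
contact_force: [-0.2, 0.4, 0.2]
width: -0.001
gripper_force: 0.0
t 9.1833 pos [ 0.4483 -0.1176  0.1292] tool d [ 0.0619  0.0008 -0.0011] y ang -1.3227 rz 0.0013 z [-0.004  0.    -1.   ] q7 -0.935 w -0.0008335011471143021
```

View pics/d.png

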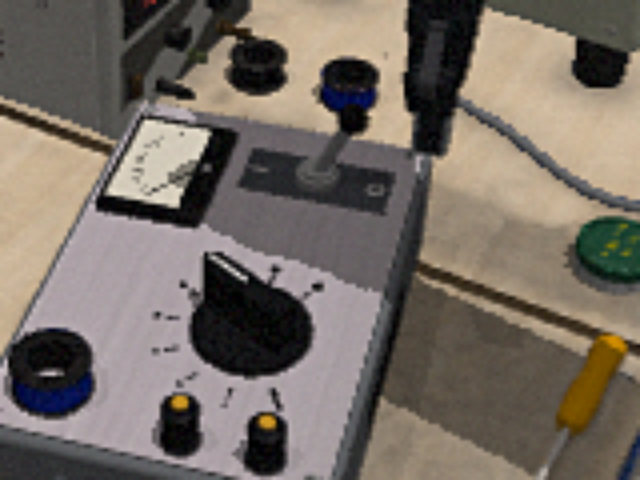

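The closed fingers, with their tip near (430,155), stand in front of the ball at (352,118) and in line with it. The selector points toward tick 5. Pushing along tool x.

```bash
python3 drive.py '.012 0 0 0 0 0;.012 0 0 0 0 0;.01 0 0 0 0 0;.01 0 0 0 0 0;.01 0 0 0 0 0'; python3 drive.py '.008 0 0 0 0 0;0 0 0 0 0 0;0 0 0 0 0 0';  python3 - <<'E'
from workcell import env
from h import *
rel(env,[.5085,-.1032,.130],-1.324)
s=env.snapshot("scene")["frame"][140:260,200:360]
cv2.imwrite("pics/e.png",cv2.resize(s,None,fx=4,fy=4)[:,:,::-1])
E
```

```text
t: 9.65
position: [0.5036, -0.1039, 0.1316]
tool_rot: [0.992, 0.125, 0.001, 0.0]
contact_force: [-1.4, 0.1, 0.5]
width: 0.001
gripper_force: 0.3
t: 9.9
position: [0.5103, -0.1022, 0.1305]
tool_rot: [0.992, 0.125, 0.0, 0.0]
contact_force: [-0.6, -0.1, 0.2]
width: 0.001
gripper_force: 0.0
t 9.9 pos [ 0.5103 -0.1022  0.1305] tool d [-0.002   0.0005  0.0005] y ang -1.3203 rz 0.0037 z [ 0.001 -0.    -1.   ] q7 -0.983 w 0.0006034686521665171
```

View pics/e.png

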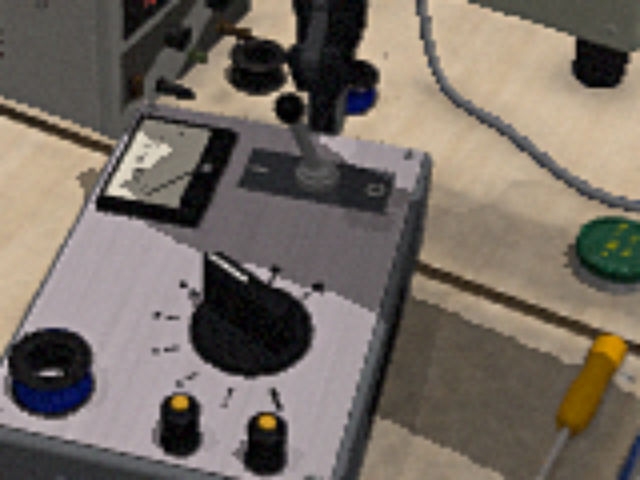

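The lever has snapped to the rear, with its ball at (290,107). I'll back off, lift, check and hand in.

```bash
python3 drive.py '-.02 0 0 0 0 0;-.02 0 0 0 0 0;-.02 0 0 0 0 0;0 0 -.03 0 0 0;0 0 -.03 0 0 0'; python3 drive.py '0 0 -.02 0 0 0;0 0 0 0 0 0;0 0 0 0 0 0;0 0 0 0 0 0'; python3 - <<'E'
from workcell import env
from h import *
s=env.snapshot("scene")["frame"][140:260,200:360]
cv2.imwrite("pics/f.png",cv2.resize(s,None,fx=4,fy=4)[:,:,::-1])
E
```

```text
t: 10.37
position: [0.4489, -0.1178, 0.1901]
tool_rot: [0.992, 0.124, -0.002, -0.0]
contact_force: [0.9, 0.5, -0.4]
width: -0.001
gripper_force: 0.0
t: 10.7
position: [0.451, -0.1172, 0.21]
tool_rot: [0.992, 0.125, 0.0, -0.0]
contact_force: [-1.0, -0.3, 0.6]
width: 0.004
gripper_force: 0.0
```

View pics/f.png

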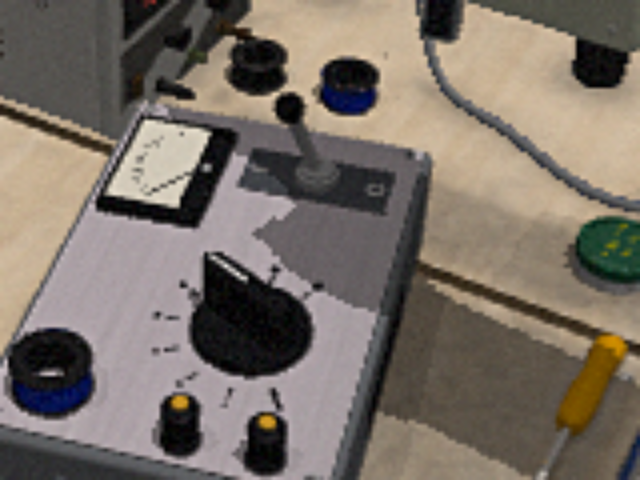

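The lever stays on with its ball at (290,107), the selector is still on tap five, the coil at (50,372) has not moved, and the gripper is clear.

```bash
python3 -c "
from workcell import env
print(env.hand_in())"
```

```text
the job is handed in; nothing more can be done
None
```

I set the selector to tap five with the load off, then threw the load switch fully on. The coil was not touched and the gripper was clear of everything when I handed the job in at about 11 s; no verdict was returned.

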